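Draw the guard bolt of a meter test jig

ROBOT

A 6-joint arm with a two-finger parallel gripper is mounted at the origin on the work surface. World frame = base frame: x ahead of the robot, y to its left, z up, the work surface at z = 0. Lengths are in m, angles in degrees, forces in N, time in s.
With the tool pointing down it reaches from about 0.4 to 0.825 m from the base axis. Payload 7 kg.
Tool frame: the origin (TCP) lies midway between the tips of the shut fingers; the grasp point (between the pads) lies 19 mm behind it; z points along the fingers, y is the line along which they close (so a half turn about z gives the same grasp; the last joint's range is limited). The gripper opens to 88 mm and grips with 3 to 60 N. Pads are 19 mm wide; open, the fingers measure 130 mm over their backs; the gripper's body (78 mm by 193 mm) begins 47 mm behind the grasp point.
Start: joints at [92.71, 20.546, 0.682, 0, -70.136, -16.507], TCP at [0.161, 0.655, 0.227] pointing down, gripper open.
Joint ranges: [-176.03, 176.03], [-82.01, 121.73], [-58.28, 71.71], [-173.87, 95.51], [-174.79, -0.11], [-173.66, 173.66]. Speed limits (degrees/s): [136.94, 136.94, 172.46, 180, 180, 180].

INTERFACE

Orientations are given as [roll, pitch, yaw] about the fixed x, y, z axes, in that order (R = Rz(yaw) Ry(pitch) Rx(roll)).
In Python, from plant import r gives the robot as it stands. The module is installed in compiled form; this text tells all that it offers.
- The arm moves only by the tool play_rows, never from a script. Its argument "rows" is a list of rows, each an object with "slide": the shift along the tool's x, y, z as a fraction of full scale, a list of three; "delta_rot": the turn, a rotation vector about the tool's x, y, z as a fraction of full scale, a list of three; "fingers": the opening, from -1 (shut) to 1 (fully open). In form: [{"slide": [x, y, z], "delta_rot": [rx, ry, rz], "fingers": fingers}, ...]. A call has 1 to 8 rows; each row shifts and turns the commanded pose from where the row before left it, along the tool's axes as they then stand; what a row does not reach is not made up. Full scale, the value 1, is 0.15 m for a shift and 0.08 rad for a turn. A row lasts 1/8 s, in which the tool goes at most 62.5 mm and 10.7 degrees, less where a joint would pass 70% of its speed; a pose out of reach is approached as far as the arm can. A call with a number of a shift or a turn outside -1 to 1 is refused whole. A call with a gripper value outside its range is refused whole. The fingers move at their own pace and stop on an object; "squeeze" is the grip in N (left out, the last holds). Time passes only in rows, so rows that do not move let the fingers close. It gives the time, the measured TCP pose, the force, the opening and the grip force at its end, in the units of the state.
- r.get_state(): the state, without advancing time (a new reading comes with each control period).
- r.capture(name): name is "scene" or "side" or "wrist"; returns a dict with "image" (480x640x3 uint8, blue, green, red), "fx", "fy", "cx", "cy" (pixels), "R" (3x3) and "t" (3): a world point X has camera coordinates R X + t; the wrist camera has in their place "T_tool_cam" (4x4, takes a point from camera to tool coordinates, whose origin is the TCP and whose axes are the flange's). Camera axes: x right, y down, z forward; pixel columns grow to the right and rows downward; lengths in m; the calibration is good to about 2 mm. A picture is of the moment at which its call begins: read the wrist's pose just before it. There is no depth.
- r.close_job(): hands the job in; it is judged then, once.
The state is a dict: "time_s": time; "joints": joint angles; "qd": joint speeds; "joint_torque": joint torques, N m; "tcp_pos": TCP position; "eef_rot": TCP orientation; "contact_force": force on the tool from outside, world axes, zero at the start; "moment": the same for the moment, N m; "gripper_width": finger opening in m; "gripper_force": force on a finger pad.
Only numpy, scipy, OpenCV 4.12 (cv2) and the standard library are available. Lean on these libraries where they do the work, as an engineer would, in place of code of your own. Each camera call takes 0.05 s, during which the arm holds its last target. There are 200 camera calls.

TASK

Two jigs on the meter-repair bench each hold an electricity meter with a barrel bolt. On the jig whose bolt has the red knob, lift the bolt's handle up out of its notch and draw the bolt all the way back out of the yellow keeper, then let go. Leave the bolt with the black knob and the blue screwdriver as they are.

Things in the scene. Friction and masses are not known exactly. Their poses are not given: they have to be found in the camera images.
- red_jig: Fixed jig with the red-knobbed bolt: grey plate 200 (x) x 220 (y) x 12 mm, origin at the centre of its underside, z up. Meter works (to 95 mm high) from x = -18 mm to the +x end; along the -x edge, facing the robot, a mount block (front x = -87, top z = 50 mm) with the bolt on it. The rod lies along y, axis at x = -55, z = 62 mm, its end in a yellow keeper (y = -105 to -60, 78 mm high).
- red_knob (a point): Centre of the red ball knob (22 mm) at the end of an 8 mm round handle arm that stands out square from the rod, 56 mm from the rod axis. Shut: at (-111, -20, 62) mm in red_jig's frame, or up to 3 mm more in y and a little raised; drawn fully back: y = +36 mm. Free room: 13 mm from the ball to the mount block, 39 mm below the ball.
- red_handle (a joint): Swing of the handle about the rod axis: 0 level, pointing to -x; grows as the knob rises, to 1.5 rad. Light friction: it stays where left. Low, the arm lies in a 17 mm wide notch of a steel lip (x = -86 to -76, top z = 70 mm) and cannot slide; above about 0.6 rad it clears the lip (about 1 rad gives good room). Starts at 0 to 0.12 rad.
- red_bolt (a joint): Travel (m) of the red-knobbed bolt along the jig's +y, out of the keeper: 0 shut (starts at 0 to 0.003), end stop at 0.056. Needs about 3 N, no spring: it stays where left. The lip ends at 0.039. The rod is 12 mm thick; two steel staples round it, 73 mm high, at y = -36 and 53 mm, never meet the handle.
- black_knob (a point): Centre of the black ball knob (22 mm diameter) of the other, otherwise identical, jig. Leave it shut.
- screwdriver: Loose screwdriver with a blue handle, 200 mm long, lying on the bench outside one of the jigs; its origin is under its middle, x along it towards the tip. Leave it.

How it is judged (in metres and radians):
On the way:
1. the red-knobbed handle is lifted more than 0.4 rad (23 degrees) while the bolt is still within 12 mm of shut (value of joint red_handle above 0.4 rad and value of joint red_bolt below 0.012 m), for 0.05 s.
At the end, for the whole second after the job is handed in: The red-knobbed bolt is drawn back at least 44 mm of its 56 mm, its handle at any angle, the black knob within 12 mm and the screwdriver within 30 mm of where they were (value of joint red_bolt above 0.044 m and distance of black_knob from where it was at the start of the episode below 0.012 m and distance of screwdriver from where it was at the start of the episode below 0.03 m); the robot touches nothing.
It fails at once if the black-knobbed bolt is moved or its handle lifted by more than 12 mm (distance of black_knob from where it was at the start of the episode above 0.012 m).
It fails at once if the screwdriver is pushed more than 30 mm (distance of screwdriver from where it was at the start of the episode above 0.03 m).
It also fails if it takes over 38 s, if anything falls off the work surface, if the arm or the gripper's body presses on something with over 40 N, if the wrist force passes 120 N, or if a joint passes its speed limit or range.

## Working session

There is one attempt and no reset: what is moved stays moved. The work goes in short steps, Python scripts to look and compute and a tool call to move; the robot and the scene stay as the last step left them, time stands still between calls to the robot, and variables do not carry over. Pictures are saved under pics/ and viewed, at most 10 in all, crops included, and the job is handed in when it is done.

Besides the shell and the picture viewer there is one more tool, called after "Emit:" by a JSON object that holds its "name" and its "arguments", one argument or row to a line. play_rows: Moves the arm, as the interface text tells. Shift numbers are shares of 0.15 m and turn numbers shares of 0.08 rad, none past 1 either way. Its arguments: {"type":"object","properties":{"rows":{"type":"array"},"squeeze":{"type":"number"}},"required":["rows"]}

```bash
mkdir -p pics; python3 - <<'E'
from plant import r
import cv2,pickle
s=r.get_state();print(s['tcp_pos'],s['eef_rot'],s['time_s'],s['gripper_width'])
d={}
for n in("scene","side","wrist"):
    c=r.capture(n);d[n]=c;cv2.imwrite(f"pics/{n}0.png",c["image"])
d['state']=s
pickle.dump(d,open('c0.pkl','wb'))
import numpy as np
a=d['scene'];print(-a['R'].T@a['t'],a['fx']);a=d['side'];print(-a['R'].T@a['t'],a['fx'])
print(d['wrist']['T_tool_cam'])
E
```

```text
[0.16089063 0.65503073 0.22563807] [ 1.79905461e+02 -7.41274655e-03 -1.38074721e+01] 0.0 0.08741895628144879
[1.30495126 0.47101314 0.93393348] 544.2424178930809
[0.49018154 0.72640314 0.99091308] 572.2441242760331
[[ 7.94957768e-04 -9.54621629e-01 -2.97820271e-01  8.28165419e-02]
 [ 9.99999579e-01  6.22436648e-04  6.74117803e-04  1.08749336e-03]
 [-4.58153185e-04 -2.97820681e-01  9.54621722e-01 -1.58665104e-01]
 [ 0.00000000e+00  0.00000000e+00  0.00000000e+00  1.00000000e+00]]
```

View pics/scene0.png

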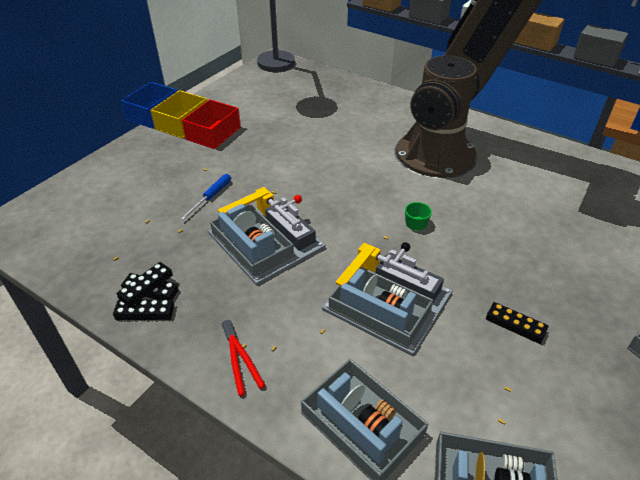

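View pics/side0.png

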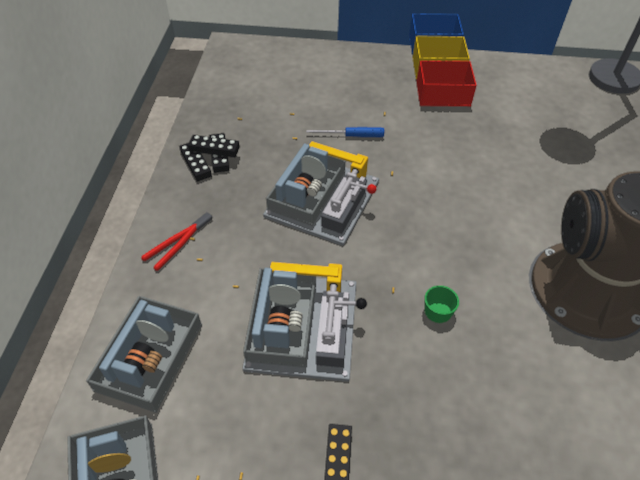

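```bash
python3 - <<'E'
import cv2,pickle,numpy as np
d=pickle.load(open('c0.pkl','rb'))
a=d['scene']['image'][170:290,190:340];b=d['side']['image'][125:255,250:400]
a=cv2.resize(a,(800,640)[:1]+(640,))[:,:];b=cv2.resize(b,(800,693))
f=lambda i:cv2.resize(i,None,fx=2.6,fy=2.6,interpolation=cv2.INTER_CUBIC)
A=f(d['scene']['image'][170:300,190:340]);B=f(d['side']['image'][125:255,250:400])
cv2.imwrite('pics/z.png',np.hstack([A,B]));print(A.shape)
E
```

```text
(338, 390, 3)
```

View pics/z.png

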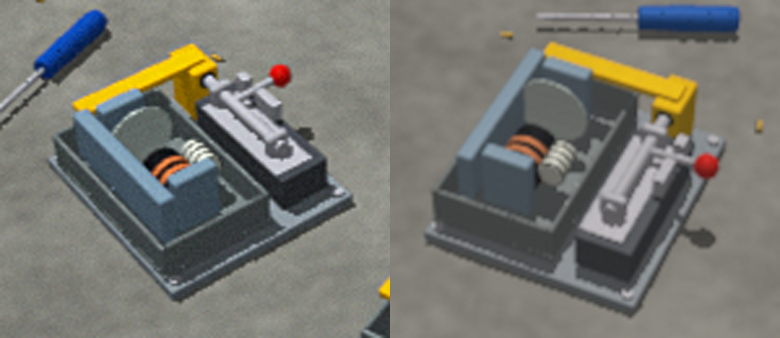

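```bash
cat > h.py <<'E'
import numpy as np,cv2,pickle
def P(c): return np.array([[c['fx'],0,c['cx']],[0,c['fy'],c['cy']],[0,0,1]])@np.c_[c['R'],c['t']]
def proj(c,X): p=P(c)@np.r_[X,1]; return p[:2]/p[2]
def onz(c,uv,z):
    o=-c['R'].T@c['t']; v=c['R'].T@np.array([(uv[0]-c['cx'])/c['fx'],(uv[1]-c['cy'])/c['fy'],1]); return o+v*(z-o[2])/v[2]
def tri(a,ua,b,ub):
    X=cv2.triangulatePoints(P(a),P(b),np.float64(ua).reshape(2,1),np.float64(ub).reshape(2,1))[:,0];X=X[:3]/X[3]
    return X,proj(a,X)-ua,proj(b,X)-ub
E
python3 - <<'E'
from h import *
np.set_printoptions(precision=4,suppress=True)
d=pickle.load(open('c0.pkl','rb'));a,b=d['scene'],d['side']
S=lambda x,y:np.array([190+x/2.6,170+y/2.6]); T=lambda x,y:np.array([250+(x-390)/2.6,125+y/2.6])
print('knob',*tri(a,S(281,75),b,T(707,166)))
print('black',*tri(a,(405,246),b,(362,303)))
for n,s in(('+x+y',S(178,291)),('-x+y',S(354,199)),('+x-y',S(54,152))):print('scene',n,onz(a,s,.012))
for n,s in(('-x+y',T(630,305)),('+x+y',T(427,232)),('-x-y',T(723,141))):print('side',n,onz(b,s,.012))
E
```

```text
knob [ 0.465  -0.1638  0.0663] [-0.3435 -0.618 ] [-0.189   0.6908]
black [0.467  0.1372 0.068 ] [-0.2447 -0.3653] [-0.1531  0.4526]
scene +x+y [ 0.7026 -0.1036  0.012 ]
scene -x+y [ 0.5221 -0.0401  0.012 ]
scene +x-y [ 0.63   -0.3138  0.012 ]
side -x+y [ 0.5184 -0.05    0.012 ]
side +x+y [ 0.7014 -0.1096  0.012 ]
side -x-y [ 0.4504 -0.2519  0.012 ]
```

Emit:
{"name": "play_rows", "arguments": {
  "rows": [
    {"slide":[0.333,0,0],"delta_rot":[0,0,0.53],"fingers":1},
    {"slide":[0.333,0,0],"delta_rot":[0,0,0.53],"fingers":1},
    {"slide":[0.333,0,0],"delta_rot":[0,0,0],"fingers":1},
    {"slide":[0.333,0,0],"delta_rot":[0,0,0],"fingers":1},
    {"slide":[0.333,0,0],"delta_rot":[0,0,0],"fingers":1},
    {"slide":[0.333,0,0],"delta_rot":[0,0,0],"fingers":1},
    {"slide":[0.14,0.377,0],"delta_rot":[0,0,0],"fingers":1},
    {"slide":[0.14,0.377,0],"delta_rot":[0,0,0],"fingers":1}
  ]
}}

```text
time_s: 1.15
tcp_pos: [0.4508, 0.4432, 0.2249]
eef_rot: [179.9, 0.0, -18.7]
contact_force: [-0.1, -0.1, -0.7]
gripper_width: 0.0878
gripper_force: 0.0
```

Emit:
{"name": "play_rows", "arguments": {
  "rows": [
    {"slide":[0.14,0.377,0],"delta_rot":[0,0,0],"fingers":1},
    {"slide":[0.14,0.377,0],"delta_rot":[0,0,0],"fingers":1},
    {"slide":[0.14,0.377,0],"delta_rot":[0,0,0],"fingers":1},
    {"slide":[0.14,0.377,0],"delta_rot":[0,0,0],"fingers":1},
    {"slide":[0.14,0.377,0],"delta_rot":[0,0,0],"fingers":1},
    {"slide":[0.14,0.377,0],"delta_rot":[0,0,0],"fingers":1},
    {"slide":[0.14,0.377,0],"delta_rot":[0,0,0],"fingers":1},
    {"slide":[0,0,0],"delta_rot":[0,0,0],"fingers":1}
  ]
}}

```text
time_s: 2.15
tcp_pos: [0.4623, 0.0196, 0.2266]
eef_rot: [180.0, 0.0, -18.9]
contact_force: [-0.0, 1.1, -0.1]
gripper_width: 0.0872
gripper_force: 0.0
```

Emit:
{"name": "play_rows", "arguments": {
  "rows": [
    {"slide":[0.137,0.384,0],"delta_rot":[0,0,0],"fingers":1},
    {"slide":[0.137,0.384,0],"delta_rot":[0,0,0],"fingers":1},
    {"slide":[0.137,0.384,0],"delta_rot":[0,0,0],"fingers":1},
    {"slide":[0,0,0],"delta_rot":[0,0,0],"fingers":1},
    {"slide":[0,0,0],"delta_rot":[0,0,0],"fingers":1}
  ]
}}

```text
time_s: 2.78
tcp_pos: [0.4661, -0.1601, 0.2263]
eef_rot: [-180.0, 0.0, -18.7]
contact_force: [-0.1, 0.5, 0.5]
gripper_width: 0.0874
gripper_force: 0.0
```

```bash
python3 - <<'E'
from plant import r
from h import *
from scipy.spatial.transform import Rotation as Ro
np.set_printoptions(precision=4,suppress=True)
s=r.get_state();c=r.capture('wrist');cv2.imwrite('pics/w1.png',c['image'])
pickle.dump((s,c),open('w1.pkl','wb'))
print(s['tcp_pos'],s['eef_rot'],s['joints'])
im=c['image'].astype(int);m=((im[...,2]>120)&(im[...,0]<70)&(im[...,1]<70)).astype('uint8')
n,l,st,ce=cv2.connectedComponentsWithStats(m)
T=np.array(c['T_tool_cam']);R=Ro.from_euler('xyz',s['eef_rot'],degrees=True).as_matrix()
for i in np.argsort(-st[1:,4])[:2]+1:
    u=ce[i];print(st[i],u)
    v=T[:3,:3]@[(u[0]-c['cx'])/c['fx'],(u[1]-c['cy'])/c['fy'],1]; o=T[:3,3]
    for z in(.062,.068):
        ow=R@o+s['tcp_pos'];vw=R@v;X=ow+vw*(z-ow[2])/vw[2];print(z,X,'tool',R.T@(X-s['tcp_pos']))
E
```

```text
[ 0.4661 -0.1601  0.2263] [-179.9982    0.0307  -18.7057] [  3.9305   3.2144 -21.6737  -0.0148 -65.1396  67.37  ]
[313 211  22  13 216] [324.0278 217.0093]
0.062 [ 0.4707 -0.1698  0.062 ] tool [0.0075 0.0077 0.1643]
0.068 [ 0.4721 -0.1701  0.068 ] tool [0.0089 0.0076 0.1583]
```

View pics/w1.png

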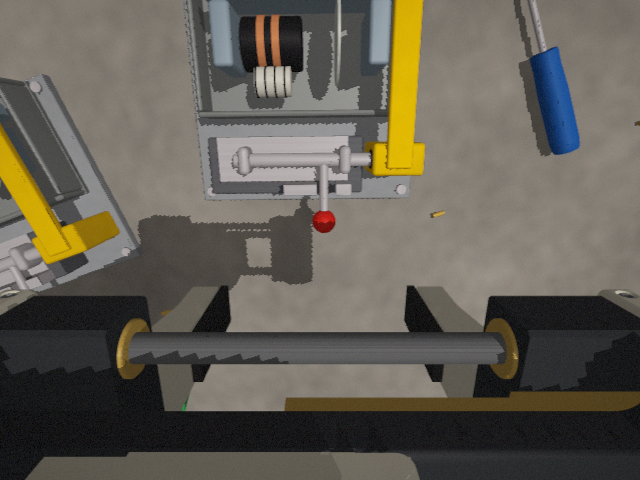

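Emit:
{"name": "play_rows", "arguments": {
  "rows": [
    {"slide":[0.03,0.04,0.3],"delta_rot":[0,0,0],"fingers":1},
    {"slide":[0,0,0.3],"delta_rot":[0,0,0],"fingers":0.6},
    {"slide":[0,0,0.25],"delta_rot":[0,0,0],"fingers":0.4},
    {"slide":[0,0,0],"delta_rot":[0,0,0],"fingers":0.4},
    {"slide":[0,0,0],"delta_rot":[0,0,0],"fingers":0.4}
  ]
}}

```text
time_s: 3.45
tcp_pos: [0.4698, -0.1667, 0.1005]
eef_rot: [-180.0, -0.1, -18.5]
contact_force: [-0.7, 0.5, 0.4]
gripper_width: 0.0619
gripper_force: 0.0
```

```bash
python3 - <<'E'
from plant import r
import cv2
s=r.get_state();c=r.capture('wrist');cv2.imwrite('pics/w2.png',c['image']);print(s['tcp_pos'])
E
```

```text
[ 0.46980695 -0.16665913  0.1005037 ]
```

View pics/w2.png

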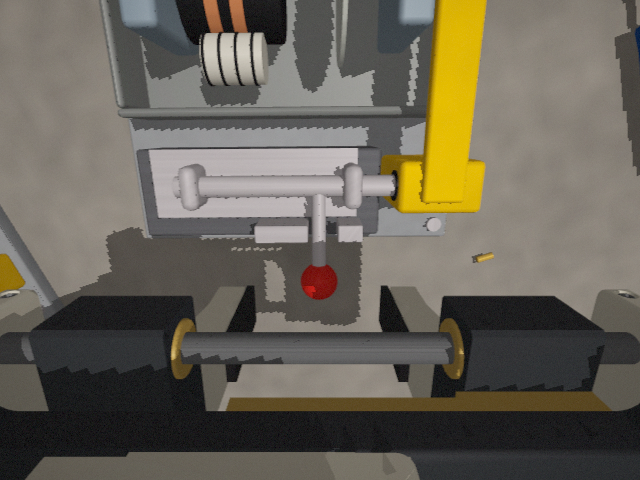

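```bash
python3 - <<'E'
from h import *
s,c=pickle.load(open('w1.pkl','rb'));T=np.array(c['T_tool_cam'])
for w in ((319,281,.1005),(324,221,.2263)):
  for z in(.062,.066,.07):
    v=T[:3,:3]@[(w[0]-c['cx'])/c['fx'],(w[1]-c['cy'])/c['fy'],1];print(z,T[:3,3]+v*((w[2]-z)-T[2,3])/v[2])
E
```

```text
0.062 [-0.00319328  0.00224834  0.0385    ]
0.066 [-0.00144663  0.00222158  0.0345    ]
0.07 [0.00030002 0.00219482 0.0305    ]
0.062 [0.00359815 0.00768232 0.1643    ]
0.066 [0.00458034 0.00759869 0.1603    ]
0.07 [0.00556254 0.00751505 0.1563    ]
```

Emit:
{"name": "play_rows", "arguments": {
  "rows": [
    {"slide":[-0.01,0.013,0.18],"delta_rot":[0,0,0],"fingers":0.4},
    {"slide":[0,0,0.17],"delta_rot":[0,0,0],"fingers":0.4},
    {"slide":[0,0,0],"delta_rot":[0,0,0],"fingers":0},
    {"slide":[0,0,0],"delta_rot":[0,0,0],"fingers":-1},
    {"slide":[0,0,0],"delta_rot":[0,0,0],"fingers":-1},
    {"slide":[0,0,0],"delta_rot":[0,0,0],"fingers":-1},
    {"slide":[0,0,0],"delta_rot":[0,0,0],"fingers":-1}
  ],
  "squeeze": 20
}}

```text
time_s: 4.38
tcp_pos: [0.467, -0.1688, 0.047]
eef_rot: [-180.0, -0.1, -18.7]
contact_force: [0.7, 1.8, 1.0]
gripper_width: 0.0203
gripper_force: 20.0
```

Emit:
{"name": "play_rows", "arguments": {
  "rows": [
    {"slide":[0.011,0,-0.066],"delta_rot":[0,0,0],"fingers":-1},
    {"slide":[0.026,0,-0.07],"delta_rot":[0,0,0],"fingers":-1},
    {"slide":[0.02,0,-0.032],"delta_rot":[0,0,0],"fingers":-1},
    {"slide":[0.019,0,-0.031],"delta_rot":[0,0,0],"fingers":-1},
    {"slide":[0,0,0],"delta_rot":[0,0,0],"fingers":-1}
  ]
}}

```text
time_s: 5.0
tcp_pos: [0.477, -0.1726, 0.0767]
eef_rot: [180.0, 0.0, -18.7]
contact_force: [-3.3, 3.0, 1.6]
gripper_width: 0.0205
gripper_force: 20.0
```

Emit:
{"name": "play_rows", "arguments": {
  "rows": [
    {"slide":[0.025,0,-0.028],"delta_rot":[0,0,0],"fingers":-1},
    {"slide":[0.026,0,-0.027],"delta_rot":[0,0,0],"fingers":-1},
    {"slide":[0.045,0,-0.033],"delta_rot":[0,0,0],"fingers":-1},
    {"slide":[0,0,0],"delta_rot":[0,0,0],"fingers":-1},
    {"slide":[0,0,0],"delta_rot":[0,0,0],"fingers":-1}
  ]
}}

```text
time_s: 5.62
tcp_pos: [0.4911, -0.1773, 0.0899]
eef_rot: [180.0, -0.0, -18.7]
contact_force: [-2.7, 2.2, 4.4]
gripper_width: 0.0199
gripper_force: 20.0
```

```bash
python3 - <<'E'
from plant import r
import cv2
s=r.get_state();c=r.capture('wrist');cv2.imwrite('pics/w3.png',c['image']);print(s['tcp_pos'])
E
```

```text
[ 0.49110997 -0.17728306  0.08989658]
```

View pics/w3.png

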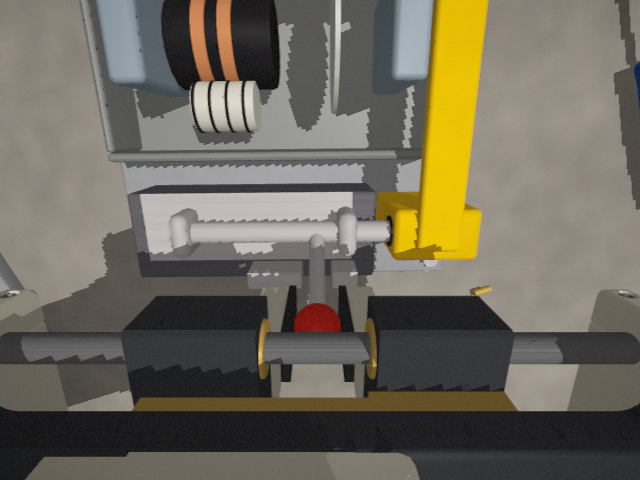

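Emit:
{"name": "play_rows", "arguments": {
  "rows": [
    {"slide":[0,-0.07,0],"delta_rot":[0,0,0],"fingers":-1},
    {"slide":[0,-0.07,0],"delta_rot":[0,0,0],"fingers":-1},
    {"slide":[0,-0.07,0],"delta_rot":[0,0,0],"fingers":-1},
    {"slide":[0,-0.07,0],"delta_rot":[0,0,0],"fingers":-1},
    {"slide":[0,-0.07,0],"delta_rot":[0,0,0],"fingers":-1},
    {"slide":[0,0,0],"delta_rot":[0,0,0],"fingers":-1},
    {"slide":[0,0,0],"delta_rot":[0,0,0],"fingers":-1}
  ]
}}

```text
time_s: 6.55
tcp_pos: [0.5076, -0.1259, 0.0896]
eef_rot: [-180.0, 0.0, -18.6]
contact_force: [-5.6, 5.4, 6.6]
gripper_width: 0.0207
gripper_force: 20.0
```

Emit:
{"name": "play_rows", "arguments": {
  "rows": [
    {"slide":[0,0,0],"delta_rot":[0,0,0],"fingers":0.3},
    {"slide":[0,0,0],"delta_rot":[0,0,0],"fingers":0.3},
    {"slide":[0,0,0],"delta_rot":[0,0,0],"fingers":0.3},
    {"slide":[0,0,-0.2],"delta_rot":[0,0,0],"fingers":0.3},
    {"slide":[0,0,-0.3],"delta_rot":[0,0,0],"fingers":0.3},
    {"slide":[0,0,-0.3],"delta_rot":[0,0,0],"fingers":0.3},
    {"slide":[0,0,0],"delta_rot":[0,0,0],"fingers":0.3},
    {"slide":[0,0,0],"delta_rot":[0,0,0],"fingers":0.3}
  ]
}}

```text
time_s: 7.55
tcp_pos: [0.5075, -0.1273, 0.2093]
eef_rot: [-180.0, -0.0, -18.7]
contact_force: [-0.4, -0.1, -1.5]
gripper_width: 0.0572
gripper_force: 0.0
```

```bash
python3 - <<'E'
from plant import r
import cv2
s=r.get_state();c=r.capture('wrist');cv2.imwrite('pics/w4.png',c['image']);print(s['tcp_pos'],s['contact_force'])
E
```

```text
[ 0.50751589 -0.12729066  0.20929098] [-0.35895091 -0.13057026 -1.49731215]
```

View pics/w4.png

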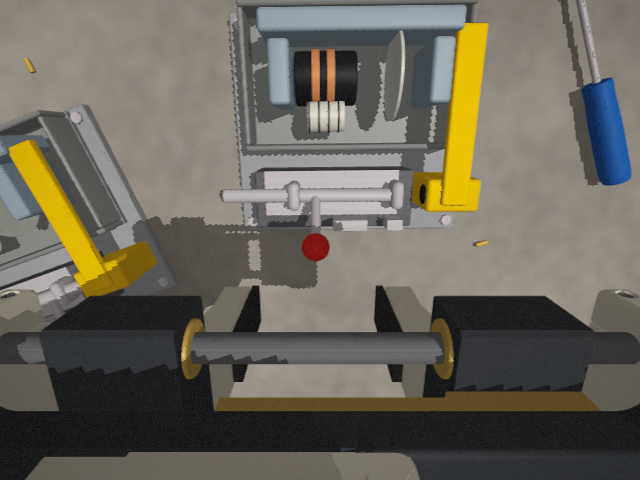

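The wrist picture shows the rod end clear of the keeper. The arm root is at column 316, about 69 mm from the front staple at column 397, so the bolt has travelled about 53 mm. The gripper is free.

```bash
python3 -c "
from plant import r
print(r.close_job())"
```

```text
the job is handed in; nothing more can be done
None
```

I lifted the red-knobbed handle, drew its bolt back about 53 mm of 56 mm (measured from the last wrist picture), let go and handed the job in at about 7.6 s; I never went near the black knob or the screwdriver, and no verdict came back.

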